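# Feel for the sound knife slot with a feeler gauge

### The job

The four slots of the seed-potato cutter's knife block look alike, but inside one the clamp shoe is worn slack, in two it is seized, and only one still grips a blade with a light, steady drag. Take the feeler gauge from its wooden stand, slide its blade into the slots to feel which is the good one, and leave the gauge standing in that slot, pushed fully home until the rubber buffer under its collar rests on the block, and let go. Go gently, never force the blade, and leave the potatoes, jar and brush where they are.

Things in the scene. Friction and masses are not known exactly. Their poses are not given: they have to be found in the camera images.
- gauge: Feeler gauge standing upright, 97 tall, about 0.12 kg. From the bottom: steel blade, free length 46, 30 wide (own x), 5 thick (own y); soft rubber buffer 54 x 22 x 4 that gives up to 3 (3 N/mm); steel collar 56 (x) x 24 (y) x 6; wooden handle 36 (x) x 16 (y) x 41, gripped from above across its 16. Origin: centre of the blade's tip, z up: buffer from z = 46, handle 56 to 97.
- stand: Wooden rest (all sizes in mm), 85 (x) x 60 (y) x 58 tall, fixed. The gauge starts standing in its roomy pocket (38 x 10, long way along x) with the buffer resting on the top, tip 12 above the bench, gauge axes parallel to the stand's within a few degrees. Origin: centre of the underside.
- block: Knife block of a seed-potato cutter: grey steel box 78 (x) x 250 (y) x 62 tall, fixed to the bench. Its flat top has four slots 55 apart along its own y, all looking the same, each 48 long (own x) and 9 wide (own y), with a 45 degree funnel 4 deep that widens the mouth to 17. Origin: centre of the underside.
- mouth0 (a point): Middle of the mouth of the slot at own y = -82.5, level with the block's top, 62 above the bench; axes as the block's. Inside every slot the -y face is a fixed jaw (4.5 from the middle plane); from the +y side a clamp shoe leaves a 3 gap: its ramp starts 16 below the top and ends 28 below it, then an upright face. A centred blade meets the ramp 20 deep.
- mouth1 (a point): Middle of the mouth of the slot at own y = -27.5, as mouth0. Which slot has which shoe differs every time. Good shoe: is pushed back 4, up to about 12 N to push on along the ramp, then a side force of 3 to 6 N towards the slot's -y with a steady drag of some 2 to 6 N from 28 to 46 deep. Worn shoe: gives way with under 1 N. Seized shoe: hardly moves, the blade jams 18 to 25 deep.
- mouth2 (a point): Middle of the mouth of the slot at own y = +27.5, as mouth0. In every slot nothing else resists until the gauge's buffer lands on the block's top, at 46 deep (blade tip 16 above the bench). That is fully home.
- mouth3 (a point): Middle of the mouth of the slot at own y = +82.5, as mouth0. Of the four shoes one is good, one is worn, two are seized.
- potato_big: Bystander: whole brown potato, 85 x 54 x 54, lying loose. Origin under its middle.
- potato_mid: Bystander: whole brown potato, 70 x 48 x 48, lying loose. Origin under its middle.
- potato_long: Bystander: slim brown potato, 90 x 44 x 44, lying loose. Origin under its middle.
- half_potato: Bystander: half potato lying cut side down, 56 across, 28 high. Origin under its middle.
- jar: Bystander: glass jar with a steel lid, 64 across, 85 high, standing loose. Origin under its middle.
- brush: Bystander: hand brush lying on the bench.
Mind the look-alikes: they are no part of the job. Leave any red or yellow look-alike of the stand alone.

How it is judged:
On the way:
1. the gauge is lifted clear of its stand (z of gauge in the frame of stand above 0.062 m), for 0.1 s.
At the end, for the whole second after the job is handed in: The gauge stands upright (within 0.12 rad) and at rest in a slot, its axis within 12 mm of the mouth's middle, rubber buffer down on the block within 2.5 mm, and is pinched there: the block presses on it with over 2.5 N, which only the slot with the good shoe does ((horizontal distance between gauge and mouth0 below 0.012 m or horizontal distance between gauge and mouth1 below 0.012 m or horizontal distance between gauge and mouth2 below 0.012 m or horizontal distance between gauge and mouth3 below 0.012 m) and z of gauge in the frame of block below 0.0185 m and angle between gauge's own z axis and vertical below 0.12 rad and contact force between gauge and block above 2.5 N and linear speed of gauge below 0.02 m/s); the robot touches nothing.
It fails at once if the blade is forced: over 30 N between gauge and block (contact force between gauge and block above 30 N).
It fails at once if a potato, the jar or the brush is pushed more than 30 mm (distance of any of potato_big, potato_mid, potato_long, half_potato, jar, brush from where it was at the start of the episode above 0.03 m).
It also fails if it takes over 67 s, if anything falls off the work surface, if the arm or the gripper's body presses on something with over 40 N, if the wrist force passes 120 N, or if a joint passes its speed limit or range.

### The arm

A 6-joint arm with a two-finger parallel gripper is mounted at the origin on the work surface. World frame = base frame: x ahead of the robot, y to its left, z up, the work surface at z = 0. Lengths are in m, angles in rad, forces in N, time in s.
With the tool pointing down it reaches from about 0.35 to 0.8 m from the base axis. Payload 7.3 kg.
Tool frame: the origin (TCP) lies between the finger pads; the fingertips stand 25 mm ahead of it and the grasp point (between the pads) lies 6 mm ahead of it (r.tip_extent is the distance from the TCP to the fingertips, in m); z points along the fingers, y is the line along which they close (so a half turn about z gives the same grasp; the last joint's range is limited). The gripper opens to 85 mm and grips with 20 to 120 N. Pads are 22 mm wide; open, the fingers measure 114 mm over their backs; the gripper's body (76 mm by 85 mm) begins 54 mm behind the grasp point. The pads swing forward as they close: fully open they stand 13 mm farther back than shut.
Start: joints at [-1.427, 0.342, 1.524, -0, 1.275, -0.146], TCP at [0.15, -0.503, 0.256] pointing down, gripper open.
Joint ranges: [-2.53, 2.53], [-0.77, 2.02], [0.04, 2.7], [-1, 4.14], [0.28, 2.66], [-3.11, 3.11]. Speed limits (rad/s): [2.57, 2.57, 3.14, 3.14, 3.14, 3.14].

### API

Orientations are given as a unit quaternion [x, y, z, w].
In Python, from workcell import r, command_gripper, optics gives the robot as it stands. The module is installed in compiled form; this text tells all that it offers. Calls block until the motion is done:
- r.reach(position, orientation): joint-space move of the TCP to a pose.
- r.move_straight(position, orientation=None, speed=0.15, max_force=None): straight line of the TCP; orientation=None keeps the orientation; speed is the mean speed in m/s. With max_force (N) it stops when the force on the tool has changed by that much, and returns True; else False.
- r.movej(angles): joint-space move.
- command_gripper(opening, force=None): finger opening in m; force is the grip in N (None keeps the last); returns when the fingers have stopped.
- r.hold(seconds).
- r.solve_ik(position, orientation): joint angles nearest the present ones, or None.
- r.read_state(): the state.
- optics.get_image(name): name is "scene" or "side" or "wrist"; returns (picture, depth): 420x560x3 uint8, red, green, blue; 420x560 float32, m along the optical axis (not along the pixel's ray), 0 where there is no reading.
- optics.camera_model(name): a dict with "K" (3x3 intrinsics, pixels), "k1" (the pictures are not rectified: a ray, as slopes to the right and down, at radius r is drawn at 1 + k1 r^2 times it, then the intrinsics apply), "R" (3x3) and "t" (3): a world point X has camera coordinates R X + t; the wrist camera has in their place "tool_from_camera" (4x4, takes a point from camera to tool coordinates, whose origin is the TCP and whose axes are the flange's). Camera axes: x right, y down, z forward; pixel columns grow to the right and rows downward; lengths in m; the calibration is good to about 2 mm. A picture is of the moment at which its call begins: read the wrist's pose just before it. camera_model takes no time and is no camera call.
A pose or a line that the arm cannot do raises r.PlanningError and nothing moves.
- r.finish_job(): hands the job in; it is judged then, once.
The state is a dict: "time_s": time; "joint_positions": joint angles; "dq": joint speeds; "tau": joint torques, N m; "eef_pos": TCP position; "eef_rot": TCP orientation; "contact_force": force on the tool from outside, world axes, zero at the start; "torque": the same for the moment, N m; "grip_width": finger opening in m; "grip_force": force on a finger pad.
Only numpy, scipy, OpenCV 4.12 (cv2) and the standard library are available. Lean on these libraries where they do the work, as an engineer would, in place of code of your own. Each camera call takes 0.05 s, during which the arm holds its last target. There are 200 camera calls.

## Working session

There is one attempt and no reset: what is moved stays moved. The work goes in short steps, each a Python script; the robot and the scene stay as the last script left them, time stands still between calls to the robot, and variables do not carry over. Pictures are saved under pics/ and viewed, at most 10 in all, crops included, and the job is handed in when it is done.

```bash
mkdir -p pics
cat > h.py <<'E'
import numpy as np, cv2
from workcell import r, command_gripper, optics
from scipy.spatial.transform import Rotation as Ro
def rays(m,uv):
    K=np.array(m["K"]);uv=np.atleast_2d(uv).astype(float)
    d=(uv-K[:2,2])/[K[0,0],K[1,1]]; s=d.copy()
    for _ in range(20): s=d/(1+m["k1"]*(s**2).sum(1,keepdims=True))
    return np.c_[s,np.ones(len(s))]
def pose(name,st=None):
    m=optics.camera_model(name)
    if name=="wrist":
        T=np.array(m["tool_from_camera"]);Rw=Ro.from_quat(st["eef_rot"]).as_matrix()
        return m,Rw@T[:3,:3],Rw@T[:3,3]+np.array(st["eef_pos"])
    R=np.array(m["R"]);return m,R.T,-R.T@np.array(m["t"])
def toplane(name,uv,z,st=None):
    m,R,o=pose(name,st);d=rays(m,uv)@R.T
    return o+d*((z-o[2])/d[:,2])[:,None]
def cloud(name,dep,st=None):
    m,R,o=pose(name,st);h,w=dep.shape
    u,v=np.meshgrid(np.arange(w),np.arange(h))
    P=(rays(m,np.c_[u.ravel(),v.ravel()])*dep.reshape(-1,1))@R.T+o
    P[dep.ravel()==0]=np.nan
    return P.reshape(h,w,3)
def save(n,im): cv2.imwrite("pics/"+n,cv2.cvtColor(im,cv2.COLOR_RGB2BGR))
def down(yaw): # tool z down, tool y along world direction yaw
    y=np.array([np.cos(yaw),np.sin(yaw),0]);z=np.array([0,0,-1.]);x=np.cross(y,z)
    return Ro.from_matrix(np.c_[x,y,z]).as_quat()
E
python3 - <<'E'
from h import *
for n in ("scene","side"):
    im,d=optics.get_image(n);save(n+".png",im);np.savez(n,im=im,d=d)
    m,R,o=pose(n);print(n,o,R[:,2])
print(r.read_state()["eef_rot"])
E
```

```text
scene [ 0.86982315 -0.53073513  0.7674468 ] [-0.3165162   0.58426729 -0.74729461]
side [-0.06840197  0.77892503  0.64166906] [ 0.566177   -0.64619831 -0.51173367]
[ 9.89520285e-01  1.44392377e-01  4.69808998e-06 -6.68220774e-04]
```

View pics/scene.png

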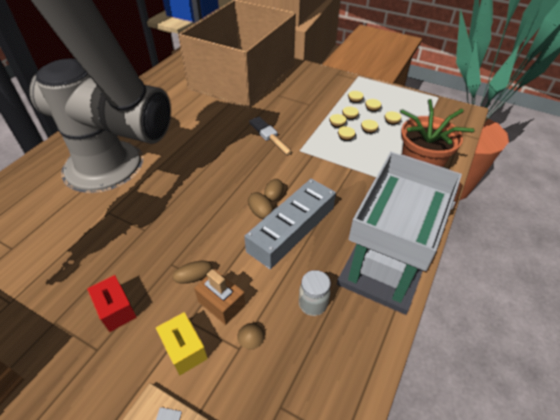

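View pics/side.png

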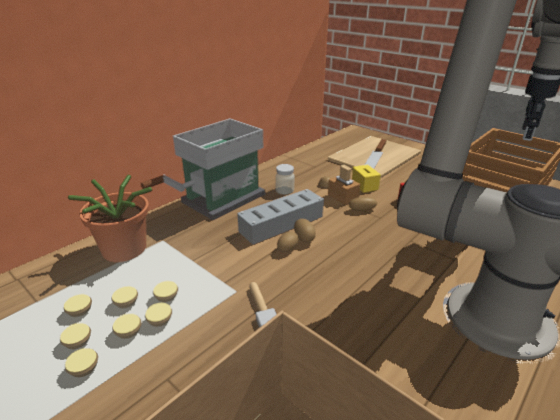

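The scene view shows the gauge in the brown wooden stand at (218,290). The candidates for the stand are brown (220,297), red (111,302) and yellow (181,342), and I choose the brown one because it is wooden and holds the gauge. The grey block with four slots is at (291,222), and the hopper box at (405,205) is not the block. Next I take a close crop and measure from depth.

Run:
```python
from h import *
f=np.load("scene.npz");im,d=f["im"],f["d"]
save("crop.png",cv2.resize(im[160:360,140:360],None,fx=3,fy=3,interpolation=cv2.INTER_CUBIC)[:600,:660])
P=cloud("scene",d);z=P[...,2]
def comp(lo,hi,seed):
    m=((z>lo)&(z<hi)).astype(np.uint8);n,l,s,c=cv2.connectedComponentsWithStats(m)
    i=min(range(1,n),key=lambda i:np.hypot(*(c[i]-seed))if s[i,4]>15 else 1e9)
    q=P[l==i];print(s[i],np.median(q,0),cv2.minAreaRect((q[:,:2]*1000).astype(np.float32)))
comp(.054,.070,(291,215))
comp(.09,.13,(216,278))
comp(.052,.075,(225,297))
```

```text
[ 244  179   92   77 2616] [0.59935013 0.03178684 0.06238524] ((598.4964599609375, 45.53358459472656), (252.87045288085938, 80.72032165527344), 78.0556869506836)
[207 269  18  20 205] [ 0.56448186 -0.21577932  0.1078751 ] ((561.6024169921875, -212.4916229248047), (16.637468338012695, 36.29254150390625), 77.54716491699219)
[194 270  50  44 876] [ 0.57453126 -0.22245832  0.05835667] ((560.974853515625, -212.28604125976562), (61.236732482910156, 87.19318389892578), 77.57649230957031)
```

View pics/crop.png

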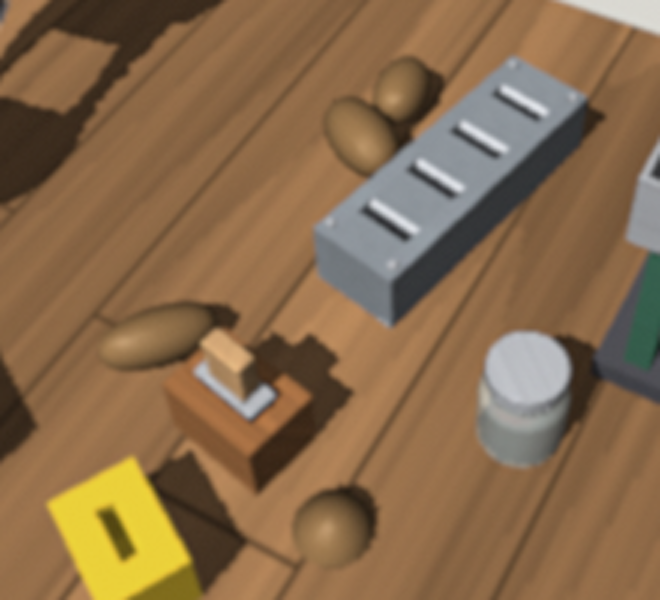

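Close crop confirms it: the wooden stand holds the gauge (handle at crop (228,360)), and the block's top has four slots. I go above the stand and take one close look.

```bash
cat >> h.py <<'E'
def topcomp(lo,hi,P,seedxy):
    z=P[...,2];m=((z>lo)&(z<hi)).astype(np.uint8);n,l,s,c=cv2.connectedComponentsWithStats(m)
    best=min((i for i in range(1,n) if s[i,4]>60),key=lambda i:np.hypot(*(np.median(P[l==i],0)[:2]-seedxy)))
    q=P[l==best];return s[best],np.median(q[:,2]),cv2.minAreaRect((q[:,:2]*1000).astype(np.float32))
E
python3 - <<'E'
from h import *
q=down(np.radians(77.5-180))
command_gripper(.045,60)
r.reach([.5615,-.2125,.24],q)
st=r.read_state();im,d=optics.get_image("wrist");save("w1.png",im)
print(st["time_s"],st["joint_positions"])
P=cloud("wrist",d,st);print(topcomp(.098,.125,P,(.5615,-.2125)))
print(topcomp(.05,.064,P,(.5615,-.2125)))
E
```

```text
2.4083 [-4.90799122e-01  4.93165165e-01  1.33122959e+00 -2.85783467e-04
  1.31719010e+00  1.29908922e+00]
(array([268, 186,  21,  46, 944], dtype=int32), np.float64(0.10751001244860618), ((561.1658935546875, -213.29379272460938), (15.82589054107666, 35.474815368652344), 77.75387573242188))
(array([ 245,  149,   67,   91, 4175], dtype=int32), np.float64(0.056748530623342286), ((560.791015625, -213.39414978027344), (60.18708801269531, 85.73851776123047), 77.96141052246094))
```

View pics/w1.png

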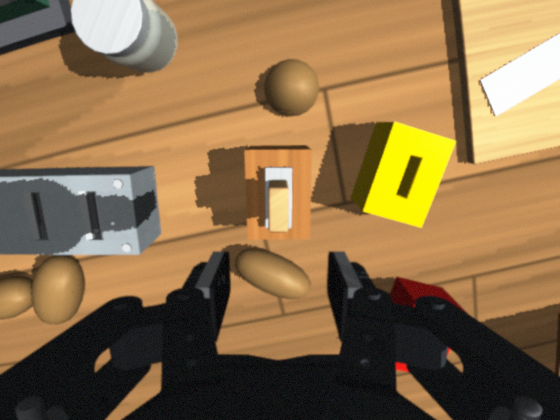

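The wrist view shows the gauge handle at (279,208) between the fingers, in line with the stand estimate. Next: grasp, lift, and look at the block from close by.

Run:
```python
from h import *
q=down(np.radians(77.8-180))
g=np.array([.5612,-.2131,.0965])
r.move_straight(g+[0,0,.06],q,.15)
r.move_straight(g,q,.06,max_force=8)
command_gripper(0.0,60)
st=r.read_state();print(st["grip_width"],st["grip_force"],st["contact_force"],st["eef_pos"])
r.move_straight(g+[0,0,.08],None,.08)
r.hold(.1);st=r.read_state();print(st["contact_force"],st["grip_width"])
q=down(np.radians(78-180))
r.reach([.525,.06,.25],q)
st=r.read_state();im,d=optics.get_image("wrist");save("w2.png",im)
P=cloud("wrist",d,st);print(topcomp(.055,.069,P,(.598,.0455)))
np.savez("w2",im=im,d=d,p=st["eef_pos"],o=st["eef_rot"])
print(st["time_s"],st["joint_positions"])
```

```text
0.015590382464550369 60.66523790359497 [-0.5411761   0.43804104  1.50982121] [ 0.56136516 -0.21315679  0.09679593]
[-0.06735709 -0.17627955 -0.61480919] 0.015155035354544178
(array([  134,    65,   287,    92, 23070], dtype=int32), np.float64(0.060665863036671125), ((598.946044921875, 44.49058532714844), (251.4033660888672, 78.67388916015625), 78.01459503173828))
7.0333 [-3.27238496e-02  3.54225675e-01  1.52507703e+00 -5.43873892e-04
  1.26263253e+00  1.74838252e+00]
```

View pics/w2.png

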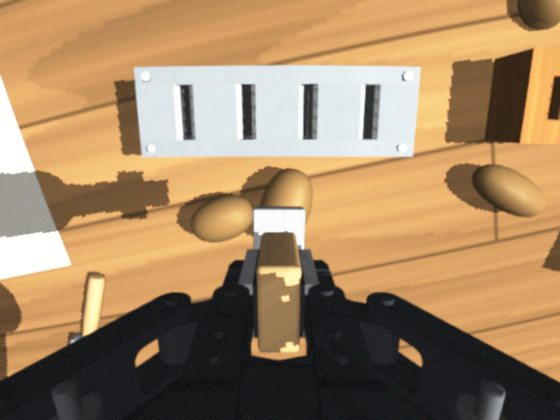

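The wrist view shows four slots at (186,112), (247,111), (309,111) and (371,111), with the gauge held at the bottom centre. I probe one slot with small, force-limited steps.

```bash
cat >> h.py <<'E'
A=np.radians(78.0);U=np.array([np.cos(A),np.sin(A),0]);V=np.array([np.sin(A),-np.cos(A),0])
C=np.array([.599,.0445,0]);Q=down(A-np.pi)
Z0=.1468
def at(s,D,dx=0,dy=0): return C+(s+dy)*U+dx*V+[0,0,Z0-D]
def force(base): 
    f=np.array(r.read_state()["contact_force"])-base
    return np.array([f@V,f@U,f[2]])
def probe(s,dy=0,dmax=.032,lim=15,back=True):
    r.move_straight(at(s,-.012,dy=dy),Q,.15);r.hold(.15)
    base=np.array(r.read_state()["contact_force"]);D=.012;log=[];ok=True
    if r.move_straight(at(s,D,dy=dy),None,.03,max_force=6): ok=False;print("early stop")
    while ok and D<dmax-1e-6:
        D+=.002;hit=r.move_straight(at(s,D,dy=dy),None,.012,max_force=6)
        f=force(base);d=Z0-r.read_state()["eef_pos"][2];log.append((round(d*1e3,1),*f.round(1),int(hit)))
        if f[2]>lim or abs(f[1])>14: ok=False
    print("s",s,"ok",ok,"F",force(base).round(1),"t",r.read_state()["time_s"])
    for l in log: print(*l)
    if back or not ok: r.move_straight(at(s,-.012,dy=dy),None,.06)
    return ok,base
E
python3 - <<'E'
from h import *
r.move_straight(at(.0275,-.04),Q,.2)
probe(.0275)
E
```

```text
s 0.0275 ok True F [ 0.1 -0.3 -0.3] t 12.3417
14.0 -0.2 -0.2 -0.8 0
16.1 0.2 -0.4 -1.4 0
18.2 0.5 0.0 -1.0 0
20.1 -0.6 1.0 -0.4 0
22.1 0.7 0.2 0.2 0
24.1 0.8 0.6 -0.8 0
26.1 -0.3 -0.2 0.1 0
28.1 0.3 0.1 -0.1 0
30.1 0.7 0.1 -0.7 0
32.1 0.1 -0.3 -0.3 0
```

That slot gives way with almost no force, so its shoe is worn. I try the next ones.

Run:
```python
from h import *
if not probe(.0825)[0]: probe(-.0275)
```

```text
s 0.0825 ok True F [-1.4 -1.1  4.9] t 17.5417
14.0 -1.0 0.7 -0.2 0
16.1 -1.0 0.9 0.6 0
18.1 -0.8 -0.2 0.1 0
20.1 -0.1 0.1 0.5 0
21.8 -0.6 -3.1 2.3 0
23.0 -0.2 -1.4 2.5 1
24.2 0.2 -2.1 2.7 1
24.9 -0.8 -1.0 4.3 1
25.0 -1.3 0.2 5.7 1
24.9 -1.4 -1.1 4.9 1
```

```bash
cat >> h.py <<'E'
def probe2(s,dmax=.032,mf=14,dy=0):
    r.move_straight(at(s,-.012,dy=dy),Q,.15);r.hold(.15)
    base=np.array(r.read_state()["contact_force"])
    if r.move_straight(at(s,.017,dy=dy),None,.04,max_force=6): print("early")
    out=[]
    for D in (.021,.0245,.0285,dmax):
        hit=r.move_straight(at(s,D,dy=dy),None,.012,max_force=mf)
        st=r.read_state();out.append((round((Z0-st["eef_pos"][2])*1e3,1),*force(base).round(1),hit))
        if hit: break
    print(s,"t",st["time_s"],st["grip_width"],*out,sep="\n ")
    return hit,base
E
python3 - <<'E'
from h import *
h,_=probe2(.0825)
r.move_straight(at(.0825,-.012),None,.08)
if h: 
    h,_=probe2(-.0275); r.move_straight(at(-.0275,-.012),None,.08)
E
```

```text
0.0825
 t
 20.8417
 0.015329129554043608
 (np.float64(21.0), np.float64(0.0), np.float64(-2.6), np.float64(1.4), False)
 (np.float64(23.5), np.float64(-0.6), np.float64(-5.8), np.float64(6.8), False)
 (np.float64(25.4), np.float64(-1.0), np.float64(-2.9), np.float64(5.7), True)
-0.0275
 t
 25.2333
 0.015293630731535422
 (np.float64(21.0), np.float64(0.4), np.float64(-1.4), np.float64(0.3), False)
 (np.float64(24.3), np.float64(1.1), np.float64(-3.1), np.float64(3.2), False)
 (np.float64(28.8), np.float64(2.2), np.float64(-3.6), np.float64(1.5), False)
 (np.float64(32.7), np.float64(0.5), np.float64(-4.0), np.float64(-1.9), False)
```

Slot +82.5 jams at 25 deep, so it is seized. Slot -27.5 passes the ramp with a steady side force of about 4 N, so it is the good one, and by elimination the last is seized. I push home gently there.

Run:
```python
from h import *
s=-.0275
h,base=probe2(s)
def rep(n): st=r.read_state();print(n,round((Z0-st["eef_pos"][2])*1e3,1),force(base).round(1),round(st["time_s"],1))
if not h:
    for D in (.036,.040,.043):
        h=r.move_straight(at(s,D),None,.015,max_force=12);rep(h)
        if h: break
    else:
        for D in np.arange(.044,.0505,.001):
            h=r.move_straight(at(s,D),None,.008,max_force=8);rep(h)
            if h or force(base)[2]>9: break
st=r.read_state();im,d=optics.get_image("side");save("s2.png",cv2.resize(im[150:270,210:370],None,fx=4,fy=4,interpolation=cv2.INTER_CUBIC))
```

```text
-0.0275
 t
 29.0583
 0.01539926469755474
 (np.float64(21.0), np.float64(0.0), np.float64(-1.8), np.float64(0.7), False)
 (np.float64(24.3), np.float64(0.2), np.float64(-1.9), np.float64(3.3), False)
 (np.float64(28.8), np.float64(0.3), np.float64(-4.4), np.float64(2.0), False)
 (np.float64(32.6), np.float64(-0.0), np.float64(-4.1), np.float64(-2.2), False)
False 36.2 [ 0.8 -4.  -0.8] 29.5
False 40.2 [-0.2 -3.7  0.4] 29.9
False 43.2 [ 0.2 -4.3 -0.3] 30.2
False 44.0 [ 0.9 -5.1  1.4] 30.5
False 45.0 [-0.7 -3.9  0.9] 30.8
False 46.0 [-0.3 -5.6  3. ] 31.1
False 46.8 [ 0.3 -3.9  5.3] 31.3
False 47.6 [-1.4 -3.9  7.2] 31.6
False 48.3 [-2.6 -3.8  9.5] 31.9
```

View pics/s2.png

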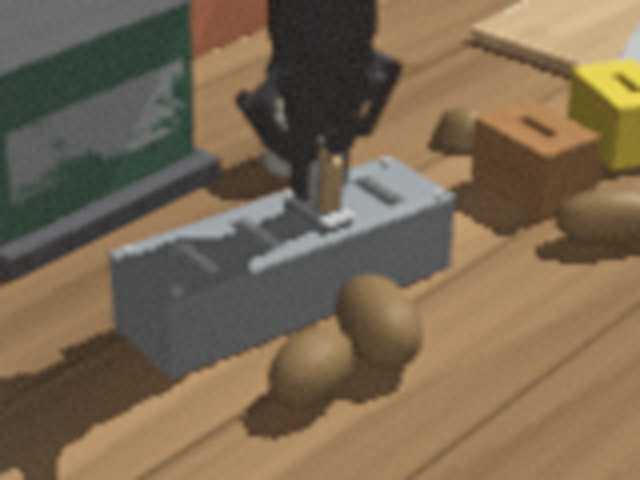

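The side view shows the collar sitting on the block at (335,218), with the handle upright in the fingers and the potatoes in place. Forces show the buffer compressing from about 45.5 deep. I let go, back off and verify.

Run:
```python
from h import *
s=-.0275
command_gripper(.04)
r.hold(.3)
p=np.array(r.read_state()["eef_pos"])
r.move_straight(p+[0,0,.1],None,.1)
r.move_straight(p+[-.06,0,.15],None,.15)
st=r.read_state();im,d=optics.get_image("wrist");save("w3.png",im)
P=cloud("wrist",d,st);print(topcomp(.098,.13,P,at(s,0)[:2]),at(s,0)[:2],st["time_s"],st["contact_force"])
im,d=optics.get_image("side");P=cloud("side",d);print(topcomp(.098,.13,P,at(s,0)[:2]))
```

```text
(array([ 254,  109,   22,   49, 1063], dtype=int32), np.float64(0.11209112644317615), ((592.2705688476562, 15.581583023071289), (15.955659866333008, 35.21942138671875), 77.76495361328125)) [0.59328243 0.01760094] 34.4167 [ 0.02831228 -0.46989538 -0.29582646]
(array([285, 184,  12,  12,  91], dtype=int32), np.float64(0.1096647907439755), ((588.7164916992188, 14.170988082885742), (19.04889678955078, 36.61477279663086), 78.17062377929688))
```

View pics/w3.png

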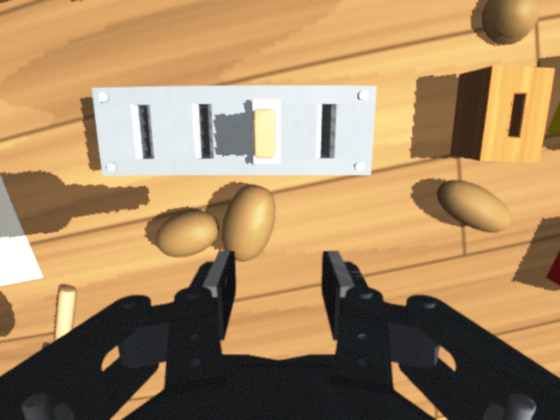

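The wrist view shows the gauge upright at (265,133) in the third slot from the left. Its top is at about 0.113 m as expected at home, it has settled 2 mm against the fixed jaw, and the gripper is clear.

```bash
python3 -c "
from h import *
print(r.finish_job())"
```

```text
the job is handed in; nothing more can be done
None
```

The gauge stands fully home and released in the slot I judged good, 27.5 mm off the block's middle towards the stand; it held about 4 N side force, two others felt worn and seized, the fourth I ruled out unprobed, and the job is handed in with no verdict shown.

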